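# Park the ball of a pet puzzle board behind the gate that gives

## Task

Get the wooden pet puzzle board on the counter ready for customers: nudge its loose ball across the board and through a sprung gate until it drops fully into the shallow pocket behind that gate and lies still there. One of the two gates is bolted and looks just like the free one, so feel with a light push which one gives, and do not press the ball hard against anything. Keep the ball down on the board, never picking it up, and leave the other things on the counter where they are.

Things in the scene. Friction and masses are not known exactly. Their poses are not given: they have to be found in the camera images.
- ball: Loose dark wooden ball, 40 mm in diameter, about 45 g; origin at its centre (its axes turn as it rolls). It rolls with some drag: pushed slowly and left, it stops within a few mm. Pushed above its middle it is squeezed down and sticks. Rolling on the board its centre is 40 mm above the counter; dropped into a pocket, about 30 mm.
- puzzle_board: Wooden board, fixed on the counter, 250 x 250 mm; origin at the centre of its underside; x points from its open field (robot side) to the gates, y left, z up. Its floor is 20 mm above the counter. The open field spans x -115 to +41 mm, y -115 to +115 mm; a rim round it is 10 mm wide and 8 mm high above the floor.
- gate_left (a point): Middle of the left gate (board y = +55 mm), 20 mm above the floor, at the fence's face. Two swing doors on posts 65 mm apart, 26 mm gap; each 19.5 mm long, 6 mm thick, 8 to 34 mm above the floor, front 1 mm behind the fence's face. If free, they swing away from the robot (2 to 5 N, least near the free edges) and spring shut behind the ball; if bolted, they give 1 to 3 mm and stop.
- gate_right (a point): Middle of the right gate (board y = -55 mm); built like gate_left and looks the same. One of the two is free and the other bolted; which one changes and cannot be seen, only felt.
- pocket_left (a point): Pocket behind the left gate: a round hole 35 mm across in the board's floor, centred at x = 77, y = +55 mm of the board, 36 mm beyond the fence's robot-side face. The ball sinks about 10 mm into it. The point is where the ball's centre comes to rest, about 30 mm above the counter.
- pocket_right (a point): Pocket behind the right gate, at x = 77, y = -55 mm of the board; otherwise as pocket_left.
- card_terminal: Bystander: dark card terminal, 155 x 70 x 26 mm, lying on a flat mat to the right of the board; origin at the centre of its underside.
- coin_roll: Bystander: upright paper coin roll, 24 mm across and 53 mm high, to the left of the board; origin at the centre of its underside.
- note_block: Bystander: square note block, 74 x 74 x 23 mm, to the left of the board; origin at the centre of its underside.
- fence (a point): Middle of the fence that crosses the board, on its robot-side face (board x = 41 mm, y = 0), at its top, 36 mm above the floor. The fence has two openings 60 mm wide, at board y = +55 and -55 mm, each closed by a gate. Behind it are two closed-in bays with a pocket each; their back wall is at board x = 103 mm.
Things that resemble listed ones, but are neither listed nor needed, are in the scene too. What is meant by the ball is not purple, and is the larger of those in its own colour.

How it is judged:
At the end, for the whole second after the job is handed in: The ball lies still in the pocket behind the free gate, its centre within 6 mm of the pocket's resting point ((distance between ball and pocket_left below 0.006 m or distance between ball and pocket_right below 0.006 m) and linear speed of ball below 0.02 m/s); the robot touches nothing.
It fails at once if the ball is picked up: its centre more than 65 mm above the counter (25 mm above where it rolls) (height (world z) of ball above 0.065 m).
It fails at once if the ball is pressed by the fingers with more than 22 N (contact force between the fingers and ball above 22 N).
It fails at once if a bystander is moved more than 20 mm (distance of any of card_terminal, coin_roll, note_block from where it was at the start of the episode above 0.02 m).
It also fails if it takes over 72 s, if anything falls off the work surface, if the arm or the gripper's body presses on something with over 40 N, if the wrist force passes 120 N, or if a joint passes its speed limit or range.

## Robot

A 7-joint arm with a two-finger parallel gripper is mounted at the origin on a cart in front of the work surface, level with it; the furniture and walls round the work are solid. World frame = base frame: x ahead of the robot, y to its left, z up, the work surface at z = 0. Lengths are in m, angles in rad, forces in N, time in s.
With the tool pointing down it reaches from about 0.35 to 0.9 m from the base axis. Payload 19.9 kg.
Tool frame: the origin (TCP) lies at the very end of the fingers, on their centre line; the grasp point (between the pads) lies 19 mm behind it; z points along the fingers, y is the line along which they close (so a half turn about z gives the same grasp; the last joint's range is limited). The gripper opens to 94 mm and grips with 3 to 60 N. Pads are 16 mm wide; open, the fingers measure 119 mm over their backs; the gripper's body (75 mm by 177 mm) begins 78 mm behind the grasp point.
Start: joints at [-1.29, 0.417, -0.01, 1.614, 0.005, 1.111, -0.053], TCP at [0.198, 0.593, 0.205] pointing down, gripper open.
Joint ranges: [-2.81, 2.81], [-0.39, 2.02], [-1.27, 1.25], [0.06, 2.57], [-1.19, 4.33], [0.19, 2], [-2.82, 2.82]. Speed limits (rad/s): [1.89, 1.89, 2.39, 2.39, 3.01, 3.01, 3.01].

## Interface

Orientations are given as a unit quaternion [w, x, y, z].
In Python, from rig import telemetry, cams, job gives the robot as it stands.
- The arm moves only by the tool carry_out, never from a script. Its arguments are lists of equal length, an entry for each row: "xyz": the shift along the tool's x, y, z in m, a list of three; "twist": the turn, a rotation vector about the tool's x, y, z in rad, a list of three; "jaw": the finger opening in m, from 0 to 0.094. In form: {"xyz": [[tx, ty, tz], ...], "twist": [[ax, ay, az], ...], "jaw": [jaw, ...]}. A call has 1 to 5 rows; each row shifts and turns the commanded pose from where the row before left it, along the tool's axes as they then stand; what a row does not reach is not made up. A row lasts 1/12 s, in which the tool goes at most 41.7 mm and 7.16 degrees, less where a joint would pass 70% of its speed; a pose out of reach is approached as far as the arm can. A call is refused whole if a number of a shift passes 0.0417 or a number of a turn 0.125, either way. A call with a gripper value outside its range is refused whole. The fingers move at their own pace and stop on an object; the grip force is fixed at half the most. Time passes only in rows, so rows that do not move let the fingers close. It gives the time, the measured TCP pose, the force, the opening and the grip force at its end, in the units of the state.
- telemetry.observe(): the state, without advancing time (a new reading comes with each control period).
- cams.grab_frame(name): name is "scene" or "side" or "wrist"; returns (picture, depth): 400x640x3 uint8, red, green, blue; 400x640 float32, m along the optical axis (not along the pixel's ray), 0 where there is no reading.
- cams.camera_model(name): a dict with "fx", "fy", "cx", "cy" (pixels), "rvec" (rotation vector, rad) and "tvec" (3), from world to camera coordinates, as OpenCV has them; the wrist camera has in their place "tool_from_camera" (4x4, takes a point from camera to tool coordinates, whose origin is the TCP and whose axes are the flange's). Camera axes: x right, y down, z forward; pixel columns grow to the right and rows downward; lengths in m; the calibration is good to about 2 mm. A picture is of the moment at which its call begins: read the wrist's pose just before it. camera_model takes no time and is no camera call.
- job.sign_off(): hands the job in; it is judged then, once.
The state is a dict: "time_s": time; "joint_positions": joint angles; "qd": joint speeds; "tau": joint torques, N m; "ee_pos": TCP position; "tcp_rot": TCP orientation; "wrist_force": force on the tool from outside, world axes, zero at the start; "ft_torque": the same for the moment, N m; "opening": opening from 0.0 (shut) to 1.0 (fully open); "grasp_force": force on a finger pad.
Only numpy, scipy, OpenCV 4.12 (cv2) and the standard library are available. Lean on these libraries where they do the work, as an engineer would, in place of code of your own. Each camera call takes 0.05 s, during which the arm holds its last target. There are 200 camera calls.

## Working session

There is one attempt and no reset: what is moved stays moved. The work goes in short steps, Python scripts to look and compute and a tool call to move; the robot and the scene stay as the last step left them, time stands still between calls to the robot, and variables do not carry over. Pictures are saved under pics/ and viewed, at most 10 in all, crops included, and the job is handed in when it is done.

Besides the shell and the picture viewer there is one more tool, called after "Call:" as name(argument=value, ...), one argument or row to a line, values as JSON. carry_out: Moves the arm, as the interface text tells. Its arguments: {"type":"object","properties":{"xyz":{"type":"array"},"twist":{"type":"array"},"jaw":{"type":"array"}},"required":["xyz","twist","jaw"]}

```bash
mkdir -p pics; ls; cat > h.py <<'E'
import numpy as np, cv2
from rig import telemetry, cams, job
def pts(name, uv, d):
    m=cams.camera_model(name); R=cv2.Rodrigues(np.array(m["rvec"],float))[0]; t=np.array(m["tvec"],float).ravel()
    out=[]
    for u,v in uv:
        z=np.median(d[v-1:v+2,u-1:u+2]); c=np.array([(u-m["cx"])*z/m["fx"],(v-m["cy"])*z/m["fy"],z]); out.append(R.T@(c-t))
    return np.array(out)
def ray(name,u,v,zw):
    m=cams.camera_model(name); R=cv2.Rodrigues(np.array(m["rvec"],float))[0]; t=np.array(m["tvec"],float).ravel()
    o=-R.T@t; k=R.T@np.array([(u-m["cx"])/m["fx"],(v-m["cy"])/m["fy"],1]); return o+k*(zw-o[2])/k[2]
E
python3 - <<'E'
from h import *
s=telemetry.observe(); print(s)
for n in("scene","side"):
    p,d=cams.grab_frame(n); cv2.imwrite(f"pics/{n}0.png",p[...,::-1]); np.save(f"{n}0.npy",d); print(cams.camera_model(n))
E
```

```text
pics
{'time_s': 0.0, 'joint_positions': array([-1.28948244,  0.4179587 , -0.01029975,  1.61413867,  0.00472896,
        1.11069529, -0.05301257]), 'qd': array([-3.12839792e-05,  5.39105080e-04, -2.57704020e-03,  1.05655834e-03,
       -3.46277418e-04, -7.34445232e-04,  6.23667194e-04]), 'tau': array([ 7.32558146e-05, -8.51235151e+01,  6.38662577e-01, -4.26011360e+01,
       -4.90009971e-02,  1.84931397e-02,  1.44387272e-04]), 'ee_pos': array([0.19818072, 0.59237004, 0.20484977]), 'tcp_rot': array([-3.66946803e-05,  1.60704319e-01,  9.87002419e-01, -5.87467745e-04]), 'wrist_force': array([-0.79892535, -0.47582645,  0.10876735]), 'ft_torque': array([0.00075386, 0.04636138, 0.07818498]), 'grasp_force': 0.0, 'opening': 0.9961952561064559}
{'fx': 478.8079655226476, 'fy': 478.8079655226476, 'cx': 320.3591876594184, 'cy': 196.77516444903154, 'rvec': array([ 2.12062599, -0.49163545,  0.24430676]), 'tvec': array([-0.37314365,  0.23644913,  0.9920154 ])}
{'fx': 494.1134127190449, 'fy': 494.1134127190449, 'cx': 315.8719139067366, 'cy': 200.39066003658456, 'rvec': array([ 2.15075027, -0.59477238,  0.28191114]), 'tvec': array([-0.34810399,  0.25200202,  1.30583749])}
```

View pics/scene0.png

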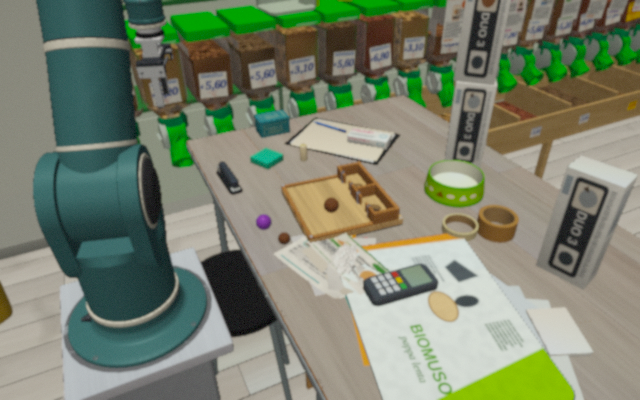

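View pics/side0.png

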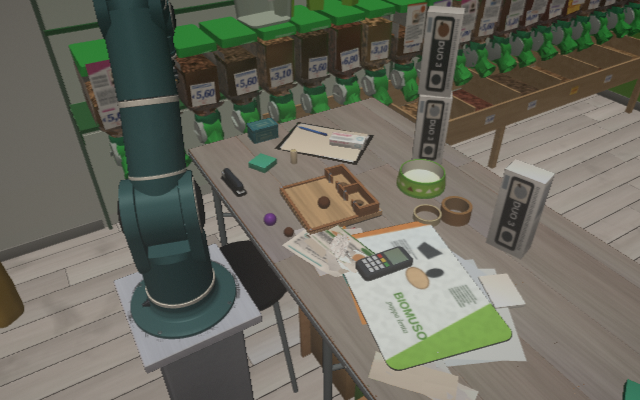

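The scene shows the board (about 340,200) with the larger brown ball on it at (331,205). A smaller brown ball (284,238) and a purple one (263,221) are off the board. I'll enlarge this area.

```bash
python3 - <<'E'
from h import *
p=cv2.imread("pics/scene0.png")[150:245,270:410]; cv2.imwrite("pics/crop0.png",cv2.resize(p,None,fx=5.5,fy=5.5,interpolation=cv2.INTER_CUBIC))
d=np.load("scene0.npy")
print(pts("scene",[(331,205),(300,185),(284,238)],d).round(4)); print(cams.camera_model("wrist"))
E
```

```text
[[0.4919 0.0977 0.0512]
 [0.4764 0.2595 0.023 ]
 [0.346  0.0575 0.0264]]
{'fx': 293.07792173375117, 'fy': 293.07792173375117, 'cx': 318.57142767902036, 'cy': 199.89092312669246, 'tool_from_camera': array([[ 4.95706584e-04, -9.57783540e-01, -2.87489905e-01,
         8.38527752e-02],
       [ 9.99999430e-01,  7.46542535e-04, -7.62878442e-04,
        -2.63905251e-04],
       [ 9.45295857e-04, -2.87489363e-01,  9.57783364e-01,
        -1.80340611e-01],
       [ 0.00000000e+00,  0.00000000e+00,  0.00000000e+00,
         1.00000000e+00]])}
```

View pics/crop0.png

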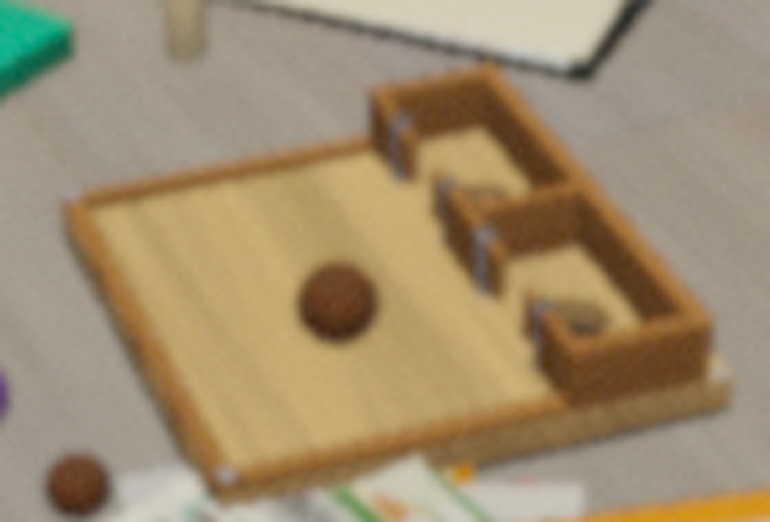

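The crop shows the rim's robot-side corners at crop (75,205) and (222,475), the board's far-right corner at (725,372), and the ball at (338,302).

```bash
python3 - <<'E'
from h import *
f=lambda x,y:(270+x/5.5,150+y/5.5)
A=ray("scene",*f(70,205),.028);B=ray("scene",*f(222,478),.028);C=ray("scene",*f(728,375),.020);D=ray("scene",*f(488,68),.056)
b=ray("scene",*f(338,302),.040)
print(A,B,C,D,b,np.linalg.norm(A-B),np.linalg.norm(C-B)); 
yx=np.degrees(np.arctan2(*(-(B-A))[[0,1]][::1])); print("yaw of -AB:",np.degrees(np.arctan2(-(A-B)[0],(A-B)[1])), "yaw BC",np.degrees(np.arctan2((C-B)[1],(C-B)[0])))
from scipy.spatial.transform import Rotation as Ro
E
```

```text
[0.42601888 0.26317255 0.028     ] [0.40323276 0.03122261 0.028     ] [0.64719836 0.00427549 0.02      ] [0.65605415 0.24592444 0.056     ] [0.500346   0.11177187 0.04      ] 0.2330664739928525 0.2455796431769338
yaw of -AB: -5.610575709392185 yaw BC -6.303032506506805
```

Board yaw is about -6° and its centre about (0.539, 0.134). The ball is at about (0.500, 0.112). I'll move above it.

Call:
carry_out(
  xyz=[
    [-0.027,-0.0265,0],
    [-0.027,-0.0265,0],
    [-0.027,-0.0265,0],
    [-0.027,-0.0265,0],
    [-0.027,-0.0265,0],
  ],
  twist=[
    [0,0,0],
    [0,0,0],
    [0,0,0],
    [0,0,0],
    [0,0,0],
  ],
  jaw=[0.02,0.02,0.02,0.02,0.02],
)

```text
time_s: 0.52
ee_pos: [0.2846, 0.4223, 0.2052]
tcp_rot: [-0.0, 0.161, 0.987, -0.0]
wrist_force: [0.5, 0.2, 0.4]
opening: 0.683
grasp_force: 0.0
```

Call:
carry_out(
  xyz=[
    [-0.027,-0.0265,0],
    [-0.027,-0.0265,0],
    [-0.027,-0.0265,0],
    [-0.027,-0.0265,0],
    [-0.027,-0.0265,0],
  ],
  twist=[
    [0,0,0],
    [0,0,0],
    [0,0,0],
    [0,0,0],
    [0,0,0],
  ],
  jaw=[0.02,0.02,0.02,0.02,0.02],
)

```text
time_s: 0.93
ee_pos: [0.3706, 0.2539, 0.2054]
tcp_rot: [-0.0, 0.161, 0.987, 0.0]
wrist_force: [1.4, 1.2, 0.2]
opening: 0.328
grasp_force: 0.0
```

Call:
carry_out(
  xyz=[
    [-0.027,-0.0265,0],
    [-0.027,-0.0265,0],
    [-0.027,-0.0265,0],
    [0,0,0],
    [0,0,0],
  ],
  twist=[
    [0,0,0],
    [0,0,0],
    [0,0,0],
    [0,0,-0.109],
    [0,0,-0.109],
  ],
  jaw=[0.02,0.02,0.02,0.02,0.02],
)

```text
time_s: 1.35
ee_pos: [0.4225, 0.1527, 0.2054]
tcp_rot: [-0.0, 0.052, 0.999, -0.0]
wrist_force: [-0.3, 2.3, -1.2]
opening: 0.212
grasp_force: 0.0
```

Call:
carry_out(
  xyz=[
    [0,0,0],
    [0,0,0],
  ],
  twist=[
    [0,0,0],
    [0,0,0],
  ],
  jaw=[0.02,0.02],
)

```text
time_s: 1.52
ee_pos: [0.4217, 0.1547, 0.2053]
tcp_rot: [-0.0, 0.054, 0.999, -0.0]
wrist_force: [-0.5, -0.3, 0.5]
opening: 0.213
grasp_force: 0.0
```

```bash
cat >> h.py <<'E'
from scipy.spatial.transform import Rotation as Ro
def toolT():
    s=telemetry.observe(); T=np.eye(4); q=s["tcp_rot"]; T[:3,:3]=Ro.from_quat(np.r_[q[1:],q[0]]).as_matrix(); T[:3,3]=s["ee_pos"]; return T
def wray(T,u,v,zw):
    m=cams.camera_model("wrist"); M=T@m["tool_from_camera"]; k=M[:3,:3]@np.array([(u-m["cx"])/m["fx"],(v-m["cy"])/m["fy"],1]); o=M[:3,3]; return o+k*(zw-o[2])/k[2]
E
python3 - <<'E'
from h import *
T=toolT(); p,d=cams.grab_frame("wrist"); cv2.imwrite("pics/w1.png",p[...,::-1]); np.save("w1T.npy",T); np.save("w1d.npy",d); print(T.round(4))
E
```

```text
[[-9.942e-01  1.078e-01 -3.000e-04  4.217e-01]
 [ 1.078e-01  9.942e-01 -2.000e-04  1.547e-01]
 [ 3.000e-04 -2.000e-04 -1.000e+00  2.053e-01]
 [ 0.000e+00  0.000e+00  0.000e+00  1.000e+00]]
```

View pics/w1.png

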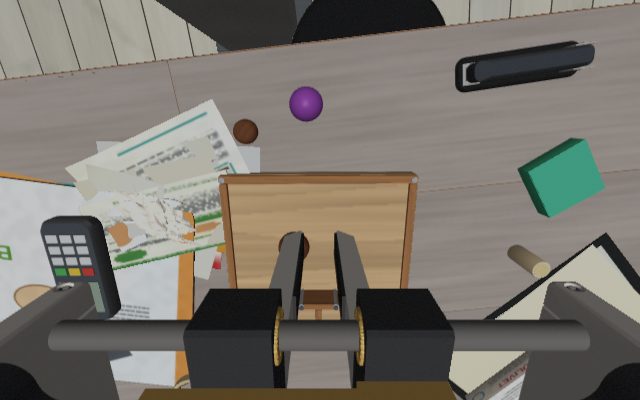

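The wrist view shows the board's near rim corners at (221,177) and (416,176). The ball is at about (293,247), half hidden by a finger.

```bash
python3 - <<'E'
from h import *
T=np.load("w1T.npy")
R_=wray(T,220,177,.028);L=wray(T,417,176,.028);b=wray(T,293,246,.04)
print(R_,L,b,np.linalg.norm(L-R_)); yaw=-np.arctan2((L-R_)[0],(L-R_)[1]); print(np.degrees(yaw))
# fit: other side-rim point
d=np.load("scene0.npy")
E
```

```text
[0.40206336 0.03266046 0.028     ] [0.42704705 0.27652088 0.028     ] [0.49952651 0.11239276 0.04      ] 0.24513688256430594
-5.8495894072044585
```

Both views agree: board yaw is -5.9°, centre (0.539, 0.142), ball at board (-36, -33) mm. First I'll feel the right gate with the fingers alone, set 20 mm apart so they meet the door ends.

Call:
carry_out(
  xyz=[
    [-0.0333,-0.0138,0],
    [-0.0333,-0.0138,0],
    [-0.0333,-0.0138,0],
    [-0.0332,-0.0138,0],
    [0,0,0.03],
  ],
  twist=[
    [0,0,0],
    [0,0,0],
    [0,0,0],
    [0,0,0],
    [0,0,0],
  ],
  jaw=[0.02,0.02,0.02,0.02,0.02],
)

```text
time_s: 1.98
ee_pos: [0.5552, 0.0827, 0.1791]
tcp_rot: [0.004, 0.056, 0.998, 0.0]
wrist_force: [0.7, 0.8, -0.2]
opening: 0.214
grasp_force: 0.0
```

Call:
carry_out(
  xyz=[
    [0,0,0.03],
    [0,0,0.02],
    [0,0,0.01],
    [0,0,0],
    [0,0,0],
  ],
  twist=[
    [0,0,0],
    [0,0,0],
    [0,0,0],
    [0,0,0],
    [0,0,0],
  ],
  jaw=[0.02,0.02,0.02,0.02,0.02],
)

```text
time_s: 2.4
ee_pos: [0.5486, 0.0861, 0.116]
tcp_rot: [0.0, 0.053, 0.999, -0.0]
wrist_force: [-0.6, -0.3, 1.0]
opening: 0.216
grasp_force: 0.0
```

```bash
python3 - <<'E'
from h import *
T=toolT(); p,d=cams.grab_frame("wrist"); cv2.imwrite("pics/w2.png",p[...,::-1]); np.save("w2T.npy",T); print(T.round(4))
E
```

```text
[[-9.944e-01  1.055e-01  1.000e-04  5.486e-01]
 [ 1.055e-01  9.944e-01 -2.000e-04  8.610e-02]
 [-1.000e-04 -2.000e-04 -1.000e+00  1.160e-01]
 [ 0.000e+00  0.000e+00  0.000e+00  1.000e+00]]
```

View pics/w2.png

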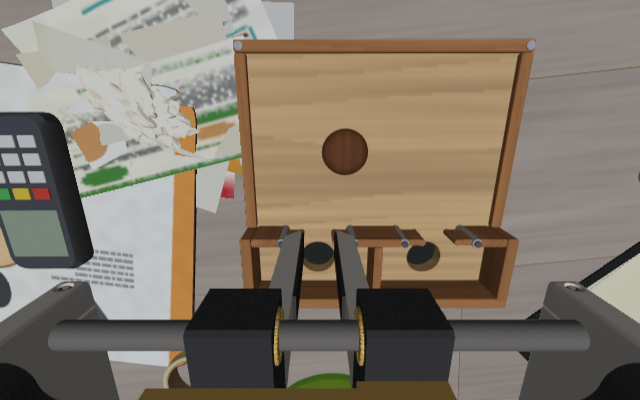

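This view is clear. The near corners are at (236,42) and (534,42), the ball is at (345,151), the pockets at (319,256) and (423,256), and the fence's top front edge at v≈229.

```bash
python3 - <<'E'
from h import *
T=np.load("w2T.npy")
R_=wray(T,235,41,.028)[:2];L=wray(T,535,41,.028)[:2]
yv=(L-R_)/np.linalg.norm(L-R_); X=np.array([yv[1],-yv[0]]); c=(L+R_)/2+.125*X
print("len",np.linalg.norm(L-R_),"yaw",np.degrees(np.arctan2(X[1],X[0])),"c",c)
for n,u,v,z in[("ball",345,151,.04),("pockR",319,257,.02),("pockL",423,257,.02),("fenceface",375,229,.056),("fl",244,232,.056),("fr",516,232,.056)]:
    r=wray(T,u,v,z)[:2]-c; print(n,(r@X).round(4),(r@yv).round(4))
r=T[:2,3]-c; print("tcp",r@X,r@yv)
E
```

```text
len 0.2465541551922431 yaw -6.042856197525781 c [0.53957873 0.14132844]
ball -0.0366 -0.0315
pockR 0.0761 -0.0541
pockL 0.0761 0.0546
fenceface 0.0298 -0.0047
fl 0.0327 -0.1205
fr 0.0326 0.1202
tcp 0.014812222762182798 -0.05396561147881547
```

Pocket positions match the spec within 1 mm. I'll descend beside the right gate.

Call:
carry_out(
  xyz=[
    [0,-0.001,0.03],
    [0,0,0.03],
    [0,0,0.021],
    [0,0,0],
    [0,0,0],
  ],
  twist=[
    [0,0,0],
    [0,0,0],
    [0,0,0],
    [0,0,0],
    [0,0,0],
  ],
  jaw=[0.02,0.02,0.02,0.02,0.02],
)

```text
time_s: 2.87
ee_pos: [0.5487, 0.0849, 0.0354]
tcp_rot: [0.0, 0.053, 0.999, -0.0]
wrist_force: [0.9, -0.3, 1.3]
opening: 0.212
grasp_force: 0.0
```

Call:
carry_out(
  xyz=[
    [-0.006,0,0],
    [-0.006,0,0],
    [-0.003,0,0],
    [-0.002,0,0],
    [0,0,0],
  ],
  twist=[
    [0,0,0],
    [0,0,0],
    [0,0,0],
    [0,0,0],
    [0,0,0],
  ],
  jaw=[0.02,0.02,0.02,0.02,0.02],
)

```text
time_s: 3.28
ee_pos: [0.5653, 0.0833, 0.0351]
tcp_rot: [-0.0, 0.052, 0.999, 0.0]
wrist_force: [-4.2, 0.6, 2.7]
opening: 0.212
grasp_force: 1.9
```

Call:
carry_out(
  xyz=[
    [-0.002,0,0],
    [0,0,0],
    [0,0,0],
  ],
  twist=[
    [0,0,0],
    [0,0,0],
    [0,0,0],
  ],
  jaw=[0.02,0.02,0.02],
)

```text
time_s: 3.53
ee_pos: [0.5656, 0.0832, 0.0348]
tcp_rot: [-0.002, 0.052, 0.999, 0.0]
wrist_force: [-15.0, 1.3, 10.6]
opening: 0.209
grasp_force: 7.4
```

Call:
carry_out(
  xyz=[
    [-0.002,0,0],
    [0,0,0],
    [0,0,0],
  ],
  twist=[
    [0,0,0],
    [0,0,0],
    [0,0,0],
  ],
  jaw=[0.02,0.02,0.02],
)

```text
time_s: 3.78
ee_pos: [0.5659, 0.0832, 0.0345]
tcp_rot: [-0.004, 0.052, 0.999, 0.0]
wrist_force: [-25.3, 2.0, 17.7]
opening: 0.213
grasp_force: 12.9
```

The right gate feels stiff: 25 N with almost no give. I'll back off and feel the left gate the same way for comparison, with the fingers a bit narrower.

Call:
carry_out(
  xyz=[
    [0.008,0,0],
    [0.008,0,0],
    [0.005,0,-0.01],
    [0,0,-0.035],
    [0,0.01,-0.01],
  ],
  twist=[
    [0,0,0],
    [0,0,0],
    [0,0,0],
    [0,0,0],
    [0,0,0],
  ],
  jaw=[0.02,0.02,0.02,0.02,0.012],
)

```text
time_s: 4.2
ee_pos: [0.5507, 0.0932, 0.0938]
tcp_rot: [0.002, 0.054, 0.999, 0.0]
wrist_force: [1.1, -1.1, 1.2]
opening: 0.171
grasp_force: 0.0
```

Call:
carry_out(
  xyz=[
    [0,0.03,0],
    [0,0.03,0],
    [0,0.03,0],
    [0,0.01,0],
    [0,0,0],
  ],
  twist=[
    [0,0,0],
    [0,0,0],
    [0,0,0],
    [0,0,0],
    [0,0,0],
  ],
  jaw=[0.012,0.012,0.012,0.012,0.012],
)

```text
time_s: 4.62
ee_pos: [0.5599, 0.1976, 0.0903]
tcp_rot: [0.001, 0.05, 0.999, 0.001]
wrist_force: [-0.2, 0.4, -0.6]
opening: 0.128
grasp_force: 0.0
```

Call:
carry_out(
  xyz=[
    [0,0,0],
    [0,0,0.03],
    [0,0,0.025],
    [0,0,0],
    [0,0,0],
  ],
  twist=[
    [0,0,0],
    [0,0,0],
    [0,0,0],
    [0,0,0],
    [0,0,0],
  ],
  jaw=[0.012,0.012,0.012,0.012,0.012],
)

```text
time_s: 5.03
ee_pos: [0.5596, 0.1925, 0.0344]
tcp_rot: [-0.001, 0.053, 0.999, -0.001]
wrist_force: [0.1, 0.1, 0.3]
opening: 0.125
grasp_force: 0.0
```

Call:
carry_out(
  xyz=[
    [-0.006,0,0],
    [-0.006,0,0],
    [-0.003,0,0],
    [0,0,0],
    [0,0,0],
  ],
  twist=[
    [0,0,0],
    [0,0,0],
    [0,0,0],
    [0,0,0],
    [0,0,0],
  ],
  jaw=[0.012,0.012,0.012,0.012,0.012],
)

```text
time_s: 5.45
ee_pos: [0.5752, 0.1926, 0.035]
tcp_rot: [0.0, 0.052, 0.999, 0.0]
wrist_force: [-0.4, 0.8, 0.3]
opening: 0.132
grasp_force: 0.0
```

```bash
cat >> h.py <<'E'
C=np.array([.5396,.1413]); YAW=np.radians(-6.0); BX=np.array([np.cos(YAW),np.sin(YAW)]); BY=np.array([-BX[1],BX[0]])
def brd(p): r=np.asarray(p)[:2]-C; return (r@BX*1000).round(1),(r@BY*1000).round(1)
E
python3 -c "
from h import *
s=telemetry.observe(); print(brd(s['ee_pos']),s['ee_pos'],s['wrist_force'])"
```

```text
(np.float64(30.0), np.float64(54.7)) [0.57520711 0.19260173 0.03495985] [-0.43309192  0.77678727  0.30112624]
```

Call:
carry_out(
  xyz=[
    [-0.002,0,0],
    [0,0,0],
    [0,0,0],
  ],
  twist=[
    [0,0,0],
    [0,0,0],
    [0,0,0],
  ],
  jaw=[0.012,0.012,0.012],
)

```text
time_s: 5.7
ee_pos: [0.5767, 0.1925, 0.0345]
tcp_rot: [-0.0, 0.052, 0.999, -0.0]
wrist_force: [-1.1, 0.6, 1.2]
opening: 0.131
grasp_force: 0.5
```

Call:
carry_out(
  xyz=[
    [-0.002,0,0],
    [0,0,0],
    [0,0,0],
  ],
  twist=[
    [0,0,0],
    [0,0,0],
    [0,0,0],
  ],
  jaw=[0.012,0.012,0.012],
)

```text
time_s: 5.95
ee_pos: [0.5787, 0.1923, 0.0344]
tcp_rot: [-0.0, 0.052, 0.999, -0.0]
wrist_force: [-1.4, 0.7, 1.2]
opening: 0.128
grasp_force: 0.9
```

Call:
carry_out(
  xyz=[
    [-0.002,0,0],
    [0,0,0],
    [0,0,0],
  ],
  twist=[
    [0,0,0],
    [0,0,0],
    [0,0,0],
  ],
  jaw=[0.012,0.012,0.012],
)

```text
time_s: 6.2
ee_pos: [0.5808, 0.192, 0.0344]
tcp_rot: [-0.0, 0.052, 0.999, -0.0]
wrist_force: [-2.0, 0.1, 0.5]
opening: 0.129
grasp_force: 1.0
```

Call:
carry_out(
  xyz=[
    [-0.002,0,0],
    [-0.001,0,0],
    [0,0,0],
    [0,0,0],
  ],
  twist=[
    [0,0,0],
    [0,0,0],
    [0,0,0],
    [0,0,0],
  ],
  jaw=[0.012,0.012,0.012,0.012],
)

```text
time_s: 6.53
ee_pos: [0.5837, 0.1916, 0.0343]
tcp_rot: [-0.0, 0.052, 0.999, -0.0]
wrist_force: [-2.8, 0.1, -0.5]
opening: 0.127
grasp_force: 1.3
```

The left gate gives 7 mm at under 3 N, so it is the free one. Next I'll straddle the ball loosely without gripping it and roll it sideways to y = +55 mm.

Call:
carry_out(
  xyz=[
    [0.01,0,0],
    [0.012,0,0],
    [0.013,0,-0.02],
    [0,0,-0.036],
    [0,0,-0.01],
  ],
  twist=[
    [0,0,0],
    [0,0,0],
    [0,0,0],
    [0,0,0],
    [0,0,0],
  ],
  jaw=[0.012,0.012,0.012,0.012,0.05],
)

```text
time_s: 6.95
ee_pos: [0.5497, 0.196, 0.1045]
tcp_rot: [0.002, 0.052, 0.999, 0.001]
wrist_force: [-0.2, 0.9, 0.3]
opening: 0.171
grasp_force: 0.0
```

Call:
carry_out(
  xyz=[
    [0.01,-0.022,0],
    [0.01,-0.022,0],
    [0.01,-0.022,0],
    [0.01,-0.02,0],
    [0,0,0],
  ],
  twist=[
    [0,0,0],
    [0,0,0],
    [0,0,0],
    [0,0,0],
    [0,0,0],
  ],
  jaw=[0.05,0.05,0.05,0.05,0.05],
)

```text
time_s: 7.37
ee_pos: [0.4983, 0.1106, 0.1007]
tcp_rot: [0.0, 0.054, 0.999, -0.0]
wrist_force: [0.2, -0.8, 0.1]
opening: 0.513
grasp_force: 0.0
```

```bash
python3 - <<'E'
from h import *
s=telemetry.observe(); print(brd(s['ee_pos']),s['ee_pos'],s['tcp_rot'],s['opening']*94)
T=toolT(); p,d=cams.grab_frame("wrist"); cv2.imwrite("pics/w3.png",p[...,::-1]); np.save("w3T.npy",T)
E
```

```text
(np.float64(-37.8), np.float64(-34.9)) [0.49834411 0.11056012 0.10070031] [ 3.24208461e-05  5.41669348e-02  9.98531860e-01 -2.60137532e-04] 48.17711823442033
```

View pics/w3.png

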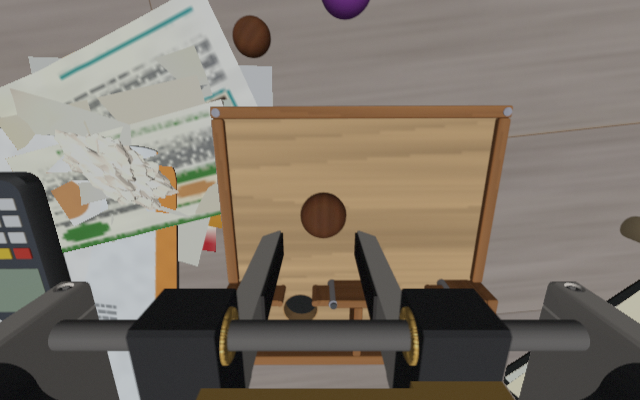

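The ball, at (323,215), sits between the open fingers and 3–4 mm left of tool centre. I'll correct by 3 mm and lower.

Call:
carry_out(
  xyz=[
    [-0.001,0.0035,0],
    [0,0,0.025],
    [0,0,0.025],
    [0,0,0.022],
    [0,0,0],
  ],
  twist=[
    [0,0,0],
    [0,0,0],
    [0,0,0],
    [0,0,0],
    [0,0,0],
  ],
  jaw=[0.05,0.05,0.05,0.05,0.05],
)

```text
time_s: 7.83
ee_pos: [0.4999, 0.1181, 0.0251]
tcp_rot: [-0.002, 0.052, 0.999, -0.001]
wrist_force: [-0.9, 0.1, -0.4]
opening: 0.534
grasp_force: 0.0
```

Call:
carry_out(
  xyz=[
    [0,0,0],
    [0,0.003,0],
    [0,0.004,0],
    [0,0.005,0],
    [0,0.006,0],
  ],
  twist=[
    [0,0,0],
    [0,0,0],
    [0,0,0],
    [0,0,0],
    [0,0,0],
  ],
  jaw=[0.05,0.05,0.05,0.05,0.05],
)

```text
time_s: 8.25
ee_pos: [0.504, 0.1362, 0.0294]
tcp_rot: [0.001, 0.052, 0.999, 0.0]
wrist_force: [-0.6, -1.2, -0.0]
opening: 0.532
grasp_force: 0.1
```

Call:
carry_out(
  xyz=[
    [0,0.006,0],
    [0,0.006,0],
    [0,0.006,0],
    [0,0.006,0],
    [0,0.006,0],
  ],
  twist=[
    [0,0,0],
    [0,0,0],
    [0,0,0],
    [0,0,0],
    [0,0,0],
  ],
  jaw=[0.05,0.05,0.05,0.05,0.05],
)

```text
time_s: 8.67
ee_pos: [0.5065, 0.1658, 0.0284]
tcp_rot: [-0.0, 0.052, 0.999, -0.0]
wrist_force: [-0.6, 0.8, 0.2]
opening: 0.531
grasp_force: 0.1
```

Call:
carry_out(
  xyz=[
    [0,0.006,0],
    [0,0.006,0],
    [0,0.006,0],
    [0,0.006,0],
    [0,0.005,0],
  ],
  twist=[
    [0,0,0],
    [0,0,0],
    [0,0,0],
    [0,0,0],
    [0,0,0],
  ],
  jaw=[0.05,0.05,0.05,0.05,0.05],
)

```text
time_s: 9.08
ee_pos: [0.5096, 0.1947, 0.0284]
tcp_rot: [0.0, 0.052, 0.999, -0.0]
wrist_force: [-0.2, -0.2, 0.3]
opening: 0.531
grasp_force: 0.0
```

```bash
python3 - <<'E'
from h import *
s=telemetry.observe(); print(brd(s['ee_pos']),s['ee_pos'],s['wrist_force'],s['opening']*94)
T=toolT(); p,d=cams.grab_frame("wrist"); cv2.imwrite("pics/w4.png",p[...,::-1]); np.save("w4T.npy",T)
E
```

```text
(np.float64(-35.4), np.float64(50.0)) [0.50958228 0.19471962 0.02844556] [-0.21898449 -0.1786268   0.29932587] 49.87403222740366
```

View pics/w4.png

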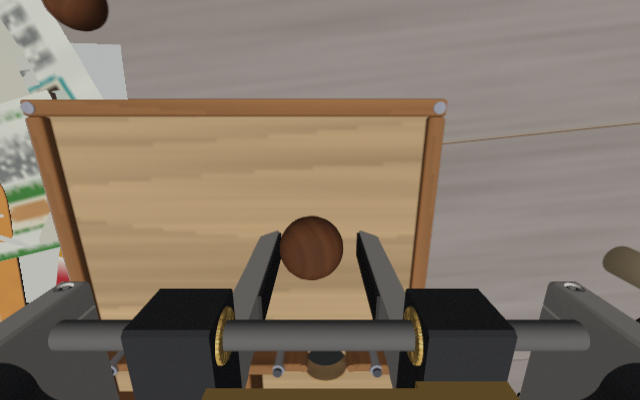

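The ball, at (311,247), rolled along with the fingers and is now at about board y = 45 mm. The left pocket is at (327,361). It needs 10 mm more.

Call:
carry_out(
  xyz=[
    [0,0.003,0],
    [0,0.004,0],
    [0,0.002,0],
    [0,0.0005,0],
    [0,0,0],
  ],
  twist=[
    [0,0,0],
    [0,0,0],
    [0,0,0],
    [0,0,0],
    [0,0,0],
  ],
  jaw=[0.05,0.05,0.05,0.05,0.05],
)

```text
time_s: 9.55
ee_pos: [0.5105, 0.2035, 0.0285]
tcp_rot: [-0.0, 0.052, 0.999, -0.0]
wrist_force: [-0.2, 0.5, -0.4]
opening: 0.534
grasp_force: 0.0
```

```bash
cat >> h.py <<'E'
def ballw(zc=.04):
    T=toolT(); p,d=cams.grab_frame("wrist"); h=cv2.cvtColor(p,cv2.COLOR_RGB2HSV); 
    return T,p,d
E
python3 - <<'E'
from h import *
s=telemetry.observe(); print(brd(s['ee_pos']),s['ee_pos'],s['wrist_force'])
T,p,d=ballw(); 
print(brd(wray(np.load("w4T.npy"),311,247,.04)))
roi=p[200:300,270:355].astype(int); m=(roi[...,0]<125)&(roi[...,0]-roi[...,2]>15)&(roi[...,0]>35)
n,l,st,ce=cv2.connectedComponentsWithStats(m.astype(np.uint8)); i=1+np.argmax(st[1:,4]); print(st[i],ce[i]+[270,200]); 
u,v=ce[i]+[270,200]; print(brd(wray(T,u,v,.04)))
E
```

```text
(np.float64(-35.4), np.float64(58.8)) [0.51054006 0.20347034 0.02845985] [-0.16358845  0.46030401 -0.40091361]
(np.float64(-37.7), np.float64(44.8))
[  10   16   64   64 3221] [311.13877678 247.56069544]
(np.float64(-37.2), np.float64(53.7))
```

The ball is at board (-37, 54). I'll lift clear, go behind it, narrow the fingers to a 20 mm cradle and lower.

Call:
carry_out(
  xyz=[
    [0,-0.0045,0],
    [0,0,-0.025],
    [0,0,-0.03],
    [0,0,0],
    [0.02,0,0],
  ],
  twist=[
    [0,0,0],
    [0,0,0],
    [0,0,0],
    [0,0,0],
    [0,0,0],
  ],
  jaw=[0.05,0.05,0.05,0.05,0.05],
)

```text
time_s: 10.02
ee_pos: [0.4933, 0.2004, 0.0852]
tcp_rot: [0.002, 0.053, 0.999, 0.001]
wrist_force: [-0.6, -0.6, -0.7]
opening: 0.535
grasp_force: 0.0
```

Call:
carry_out(
  xyz=[
    [0.017,0,0],
    [0,0,0],
    [0,0,0],
    [0,0,0],
    [0,0,0],
  ],
  twist=[
    [0,0,0],
    [0,0,0],
    [0,0,0],
    [0,0,0],
    [0,0,0],
  ],
  jaw=[0.02,0.02,0.02,0.02,0.02],
)

```text
time_s: 10.43
ee_pos: [0.474, 0.2025, 0.0835]
tcp_rot: [0.0, 0.053, 0.999, -0.0]
wrist_force: [0.4, 0.1, 0.1]
opening: 0.229
grasp_force: 0.0
```

Call:
carry_out(
  xyz=[
    [0,0,0.025],
    [0,0,0.02],
    [0,0,0.01],
    [0,0,0],
    [0,0,0],
  ],
  twist=[
    [0,0,0],
    [0,0,0],
    [0,0,0],
    [0,0,0],
    [0,0,0],
  ],
  jaw=[0.02,0.02,0.02,0.02,0.02],
)

```text
time_s: 10.85
ee_pos: [0.4735, 0.2025, 0.0285]
tcp_rot: [-0.0, 0.053, 0.999, -0.0]
wrist_force: [-1.0, -0.1, -0.1]
opening: 0.212
grasp_force: 0.0
```

```bash
python3 - <<'E'
from h import *
s=telemetry.observe(); print(brd(s['ee_pos']),s['ee_pos'],s['wrist_force'],s['opening']*94)
T,p,d=ballw(); cv2.imwrite("pics/w5.png",p[...,::-1]); np.save("w5T.npy",T)
E
```

```text
(np.float64(-72.1), np.float64(54.0)) [0.47352455 0.20249318 0.02850357] [-0.98620725 -0.1175758  -0.05119727] 19.899291614471085
```

View pics/w5.png

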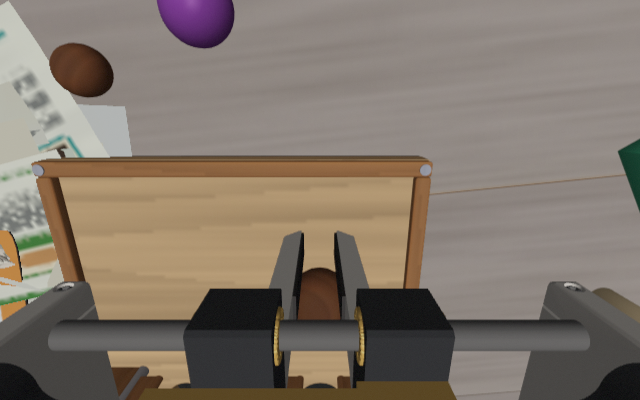

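The ball, at (320,300), lies straight ahead of the cradle and in line with the left gate. Pushing slowly toward the gate.

Call:
carry_out(
  xyz=[
    [-0.004,0,0],
    [-0.004,0,0],
    [-0.004,0,0],
    [-0.005,0,0],
    [-0.005,0,0],
  ],
  twist=[
    [0,0,0],
    [0,0,0],
    [0,0,0],
    [0,0,0],
    [0,0,0],
  ],
  jaw=[0.02,0.02,0.02,0.02,0.02],
)

```text
time_s: 11.32
ee_pos: [0.4959, 0.2005, 0.0287]
tcp_rot: [0.0, 0.052, 0.999, 0.0]
wrist_force: [-0.6, -0.2, 0.4]
opening: 0.209
grasp_force: 0.1
```

Call:
carry_out(
  xyz=[
    [-0.005,0.001,0],
    [-0.005,0,0],
    [-0.005,0,0],
    [-0.005,0,0],
    [-0.005,0,0],
  ],
  twist=[
    [0,0,0],
    [0,0,0],
    [0,0,0],
    [0,0,0],
    [0,0,0],
  ],
  jaw=[0.02,0.02,0.02,0.02,0.02],
)

```text
time_s: 11.73
ee_pos: [0.5206, 0.1988, 0.0284]
tcp_rot: [0.0, 0.052, 0.999, -0.0]
wrist_force: [-0.9, -1.0, 0.3]
opening: 0.213
grasp_force: 0.1
```

Call:
carry_out(
  xyz=[
    [-0.005,0,0],
    [-0.005,0,0],
    [-0.004,0,0],
    [-0.004,0,0],
    [-0.003,0,0],
  ],
  twist=[
    [0,0,0],
    [0,0,0],
    [0,0,0],
    [0,0,0],
    [0,0,0],
  ],
  jaw=[0.02,0.02,0.02,0.02,0.02],
)

```text
time_s: 12.15
ee_pos: [0.5415, 0.1966, 0.0285]
tcp_rot: [0.0, 0.052, 0.999, -0.0]
wrist_force: [0.1, 0.8, -0.1]
opening: 0.21
grasp_force: 0.0
```

```bash
python3 - <<'E'
from h import *
s=telemetry.observe(); print(brd(s['ee_pos']),s['ee_pos'],s['wrist_force'],s['opening']*94)
p,d=cams.grab_frame("scene"); cv2.imwrite("pics/c6.png",cv2.resize(p[130:250,270:430,::-1],None,fx=5,fy=5,interpolation=cv2.INTER_CUBIC))
E
```

```text
(np.float64(-3.9), np.float64(55.2)) [0.54145002 0.19660925 0.02845175] [ 0.1372525   0.83040087 -0.12225084] 19.71827549891603
```

View pics/c6.png

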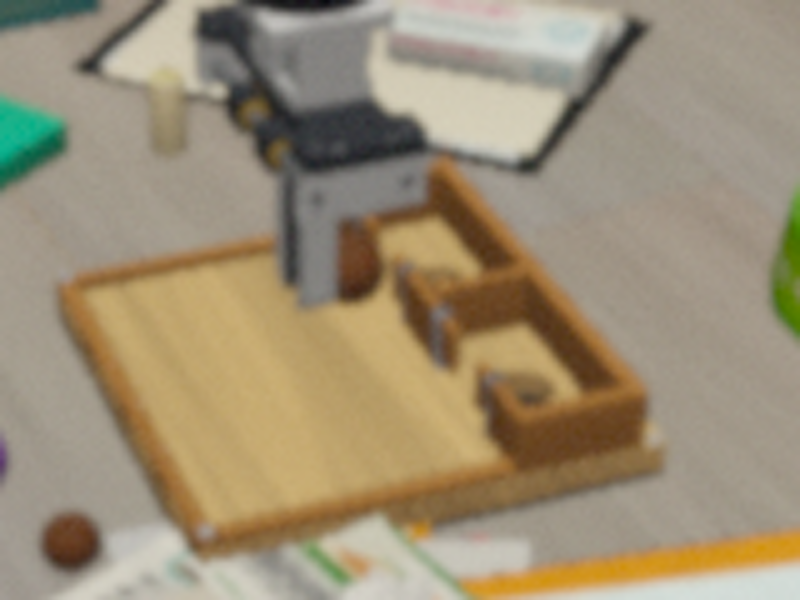

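The ball (crop 357,262) is held in the cradle just in front of the left gate. Pushing in with small steps while watching the force.

Call:
carry_out(
  xyz=[
    [-0.003,0,0],
    [-0.003,0,0],
    [-0.003,0,0],
    [-0.002,0,0],
    [-0.002,0,0],
  ],
  twist=[
    [0,0,0],
    [0,0,0],
    [0,0,0],
    [0,0,0],
    [0,0,0],
  ],
  jaw=[0.02,0.02,0.02,0.02,0.02],
)

```text
time_s: 12.62
ee_pos: [0.5538, 0.1954, 0.0283]
tcp_rot: [-0.0, 0.052, 0.999, -0.0]
wrist_force: [-3.9, 0.1, 1.5]
opening: 0.213
grasp_force: 1.5
```

Call:
carry_out(
  xyz=[
    [-0.002,0,0],
    [-0.002,0,0],
    [-0.002,0,0],
    [-0.002,0,0],
    [-0.002,0,0],
  ],
  twist=[
    [0,0,0],
    [0,0,0],
    [0,0,0],
    [0,0,0],
    [0,0,0],
  ],
  jaw=[0.02,0.02,0.02,0.02,0.02],
)

```text
time_s: 13.03
ee_pos: [0.5639, 0.1943, 0.0284]
tcp_rot: [-0.0, 0.052, 0.999, -0.0]
wrist_force: [-5.0, 0.7, 1.9]
opening: 0.212
grasp_force: 2.1
```

Call:
carry_out(
  xyz=[
    [-0.002,0,0],
    [-0.002,0,0],
    [-0.002,0,0],
    [-0.002,0,0],
    [-0.002,0,0],
  ],
  twist=[
    [0,0,0],
    [0,0,0],
    [0,0,0],
    [0,0,0],
    [0,0,0],
  ],
  jaw=[0.02,0.02,0.02,0.02,0.02],
)

```text
time_s: 13.45
ee_pos: [0.5741, 0.1932, 0.0285]
tcp_rot: [0.0, 0.052, 0.999, -0.0]
wrist_force: [-5.0, 0.9, 2.2]
opening: 0.213
grasp_force: 1.8
```

Call:
carry_out(
  xyz=[
    [-0.002,0,0],
    [-0.0015,0,0],
    [-0.0015,0,0],
    [0,0,0],
  ],
  twist=[
    [0,0,0],
    [0,0,0],
    [0,0,0],
    [0,0,0],
  ],
  jaw=[0.02,0.02,0.02,0.02],
)

```text
time_s: 13.78
ee_pos: [0.5794, 0.1926, 0.0286]
tcp_rot: [0.0, 0.053, 0.999, -0.0]
wrist_force: [-0.8, -0.4, 0.6]
opening: 0.216
grasp_force: 0.5
```

The force has fallen to about zero, so the ball has probably dropped. I'll back straight out, rise and look.

Call:
carry_out(
  xyz=[
    [0.006,0,0],
    [0.01,0,0],
    [0.012,0,0],
    [0.01,0,-0.02],
    [0.02,0,-0.03],
  ],
  twist=[
    [0,0,0],
    [0,0,0],
    [0,0,0],
    [0,0,0],
    [0,0,0],
  ],
  jaw=[0.02,0.02,0.02,0.02,0.02],
)

```text
time_s: 14.2
ee_pos: [0.5194, 0.198, 0.077]
tcp_rot: [-0.001, 0.053, 0.999, -0.001]
wrist_force: [0.6, -0.1, 1.2]
opening: 0.213
grasp_force: 0.0
```

Call:
carry_out(
  xyz=[
    [0,-0.04,-0.01],
    [0,-0.04,-0.02],
    [-0.03,-0.01,0],
    [-0.03,0,0],
    [0,0,0],
  ],
  twist=[
    [0,0,0],
    [0,0,0],
    [0,0,0],
    [0,0,0],
    [0,0,0],
  ],
  jaw=[0.02,0.02,0.02,0.02,0.02],
)

```text
time_s: 14.62
ee_pos: [0.5751, 0.1043, 0.108]
tcp_rot: [0.002, 0.053, 0.999, 0.0]
wrist_force: [-1.3, 0.2, 0.8]
opening: 0.214
grasp_force: 0.0
```

Call:
carry_out(
  xyz=[
    [0,0,0],
    [0,0,0],
    [0,0,0],
  ],
  twist=[
    [0,0,0],
    [0,0,0],
    [0,0,0],
  ],
  jaw=[0.02,0.02,0.02],
)

```text
time_s: 14.87
ee_pos: [0.5705, 0.1063, 0.1069]
tcp_rot: [-0.0, 0.052, 0.999, 0.0]
wrist_force: [0.7, -0.2, -0.0]
opening: 0.213
grasp_force: 0.0
```

```bash
python3 - <<'E'
from h import *
s=telemetry.observe(); print(brd(s['ee_pos']),s['ee_pos'],s['wrist_force'])
T,p,d=ballw(); cv2.imwrite("pics/w7.png",p[...,::-1]); np.save("w7T.npy",T); np.save("w7d.npy",d)
E
```

```text
(np.float64(34.4), np.float64(-31.6)) [0.57046729 0.10631897 0.10686584] [ 0.7127333  -0.16714339 -0.0423132 ]
```

View pics/w7.png

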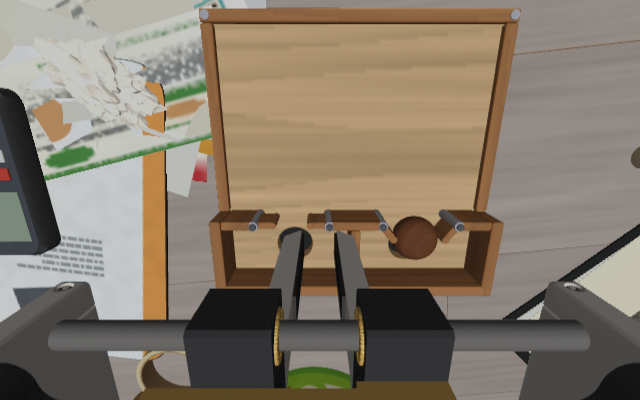

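The ball is past the fence at (415,237) with the doors resting partly open against it. I'll check whether it has fully sunk.

```bash
python3 - <<'E'
from h import *
T=np.load("w7T.npy"); d=np.load("w7d.npy"); m=cams.camera_model("wrist"); M=T@m["tool_from_camera"]
for z in(.03,.04): print(z,brd(wray(T,415,238,z)))
print("pockR",brd(wray(T,296,242,.02)))
P=[]
for v in range(215,262):
  for u in range(390,440):
    z=d[v,u]; w=M@np.array([(u-m["cx"])*z/m["fx"],(v-m["cy"])*z/m["fy"],z,1]); b=brd(w); P.append((*b,w[2]*1000))
P=np.array(P); P=P[P[:,2]>38]; P=P[np.hypot(P[:,0]-70,P[:,1]-55)<16]
# sphere fit, R=20
from scipy.optimize import least_squares
r=least_squares(lambda c:np.linalg.norm(P-c,axis=1)-20,[70,55,35],loss="soft_l1"); print(r.x.round(1),r.cost,len(P),np.percentile(P[:,2],98))
E
```

```text
0.03 (np.float64(65.3), np.float64(59.8))
0.04 (np.float64(60.8), np.float64(56.3))
pockR (np.float64(74.3), np.float64(-54.5))
[59.3 54.6 40.3] 57.47366270424008 497 60.78806397127753
```

The ball is still at rolling height, at board (59, 55), right on the pocket's lip. It needs about 5–10 mm more. I'll go back with nearly closed fingers, which fit between the doors, and push on.

Call:
carry_out(
  xyz=[
    [0.026,0.006,0],
    [0,0.04,0],
    [0,0.04,0],
    [0,0,0],
    [0,0,0],
  ],
  twist=[
    [0,0,0],
    [0,0,0],
    [0,0,0],
    [0,0,0],
    [0,0,0],
  ],
  jaw=[0.006,0.006,0.006,0.006,0.006],
)

```text
time_s: 15.33
ee_pos: [0.5538, 0.1968, 0.1069]
tcp_rot: [-0.0, 0.05, 0.999, 0.0]
wrist_force: [-0.1, 0.1, 0.4]
opening: 0.064
grasp_force: 0.0
```

Call:
carry_out(
  xyz=[
    [0,0,0.03],
    [0,0,0.03],
    [0,0,0.018],
    [0,0,0],
    [0,0,0],
  ],
  twist=[
    [0,0,0],
    [0,0,0],
    [0,0,0],
    [0,0,0],
    [0,0,0],
  ],
  jaw=[0.006,0.006,0.006,0.006,0.006],
)

```text
time_s: 15.75
ee_pos: [0.5543, 0.193, 0.0291]
tcp_rot: [-0.001, 0.053, 0.999, -0.001]
wrist_force: [0.9, 0.4, 0.5]
opening: 0.064
grasp_force: 0.0
```

```bash
python3 -c "
from h import *
s=telemetry.observe(); print(brd(s['ee_pos']),s['ee_pos'],s['wrist_force'],s['opening']*94)"
```

```text
(np.float64(9.2), np.float64(53.0)) [0.55433084 0.19303931 0.02905961] [0.87185067 0.39112658 0.54247417] 6.057739183865993
```

Call:
carry_out(
  xyz=[
    [-0.005,0.0015,0],
    [-0.005,0,0],
    [-0.005,0,0],
    [-0.003,0,0],
    [-0.002,0,0],
  ],
  twist=[
    [0,0,0],
    [0,0,0],
    [0,0,0],
    [0,0,0],
    [0,0,0],
  ],
  jaw=[0.006,0.006,0.006,0.006,0.006],
)

```text
time_s: 16.17
ee_pos: [0.5757, 0.1933, 0.0296]
tcp_rot: [0.0, 0.053, 0.999, 0.0]
wrist_force: [0.5, 0.5, 0.2]
opening: 0.066
grasp_force: 0.0
```

Call:
carry_out(
  xyz=[
    [-0.002,0,0],
    [-0.002,0,0],
    [-0.002,0,0],
    [-0.002,0,0],
    [0,0,0],
  ],
  twist=[
    [0,0,0],
    [0,0,0],
    [0,0,0],
    [0,0,0],
    [0,0,0],
  ],
  jaw=[0.006,0.006,0.006,0.006,0.006],
)

```text
time_s: 16.58
ee_pos: [0.583, 0.1925, 0.029]
tcp_rot: [-0.0, 0.052, 0.999, -0.0]
wrist_force: [-2.3, 0.9, 1.3]
opening: 0.062
grasp_force: 1.0
```

Call:
carry_out(
  xyz=[
    [-0.002,0,0],
    [-0.002,0,0],
    [-0.002,0,0],
    [-0.001,0,0],
    [0,0,0],
  ],
  twist=[
    [0,0,0],
    [0,0,0],
    [0,0,0],
    [0,0,0],
    [0,0,0],
  ],
  jaw=[0.006,0.006,0.006,0.006,0.006],
)

```text
time_s: 17.0
ee_pos: [0.5901, 0.1916, 0.0291]
tcp_rot: [0.0, 0.052, 0.999, -0.0]
wrist_force: [-0.6, 0.9, -0.7]
opening: 0.068
grasp_force: 2.0
```

The finger front is at 53 mm, which would put the ball at 72 mm or more, well over the hole. I'll retreat and check.

Call:
carry_out(
  xyz=[
    [0.006,0,0],
    [0.012,0,0],
    [0.014,0,0],
    [0.014,0,-0.02],
    [0.02,0,-0.03],
  ],
  twist=[
    [0,0,0],
    [0,0,0],
    [0,0,0],
    [0,0,0],
    [0,0,0],
  ],
  jaw=[0.006,0.006,0.006,0.006,0.006],
)

```text
time_s: 17.42
ee_pos: [0.5228, 0.1978, 0.0776]
tcp_rot: [-0.001, 0.053, 0.999, -0.001]
wrist_force: [0.4, 1.1, 0.9]
opening: 0.063
grasp_force: 0.0
```

Call:
carry_out(
  xyz=[
    [0,-0.04,-0.01],
    [0,-0.04,-0.02],
    [-0.03,-0.01,0],
    [-0.03,0,0],
    [0,0,0],
  ],
  twist=[
    [0,0,0],
    [0,0,0],
    [0,0,0],
    [0,0,0],
    [0,0,0],
  ],
  jaw=[0.006,0.006,0.006,0.006,0.006],
)

```text
time_s: 17.83
ee_pos: [0.5789, 0.1038, 0.1088]
tcp_rot: [0.002, 0.054, 0.999, -0.0]
wrist_force: [0.2, 0.0, -0.3]
opening: 0.068
grasp_force: 0.0
```

Call:
carry_out(
  xyz=[
    [0,0,0],
    [0,0,0],
    [0,0,0],
  ],
  twist=[
    [0,0,0],
    [0,0,0],
    [0,0,0],
  ],
  jaw=[0.006,0.006,0.006],
)

```text
time_s: 18.08
ee_pos: [0.5738, 0.106, 0.1076]
tcp_rot: [-0.0, 0.052, 0.999, -0.0]
wrist_force: [-0.2, 0.7, 0.1]
opening: 0.065
grasp_force: 0.0
```

```bash
python3 - <<'E'
from h import *
from scipy.optimize import least_squares
T,p,d=ballw(); cv2.imwrite("pics/w8.png",p[...,::-1]); m=cams.camera_model("wrist"); M=T@m["tool_from_camera"]
print(brd(T[:3,3]),T[2,3])
v,u=np.mgrid[190:300,370:470].reshape(2,-1); z=d[v,u]; W=M@np.stack([(u-m["cx"])*z/m["fx"],(v-m["cy"])*z/m["fy"],z,z*0+1])
r=W[:2].T-C; P=np.c_[r@BX,r@BY,W[2]]*1000
col=p[v,u].astype(int); k=(np.hypot(P[:,0]-75,P[:,1]-55)<17)&(P[:,2]>28)&(col[:,0]<125)
P=P[k]; f=least_squares(lambda c:np.linalg.norm(P-c,axis=1)-20,[75,55,30],loss="soft_l1"); print(f.x.round(1),f.cost,len(P),np.percentile(P[:,2],98))
E
```

```text
(np.float64(37.7), np.float64(-31.5)) 0.10758090764826889
[74.8 54.2 30.1] 126.82071600827872 933 50.417877296306045
```

The fit puts the ball centre 30 mm above the counter, at the pocket and within measurement error, so it has dropped. The arm is clear, so I'll hand in.

```bash
python3 -c "
from rig import job
print(job.sign_off())"
```

```text
the job is handed in; nothing more can be done
None
```

The job is handed in: the left gate was the free one, and by my last depth measurement (no verdict came back) the ball lies in the left pocket, centre 30 mm above the counter, with the arm clear.

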